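# Close the rice cooker, switch it on and start it

### The arm

A 6-joint arm with a two-finger parallel gripper is mounted at the origin on a cart in front of the work surface, level with it; the furniture and walls round the work are solid. World frame = base frame: x ahead of the robot, y to its left, z up, the work surface at z = 0. Lengths are in m, angles in rad, forces in N, time in s.
With the tool pointing down it reaches from about 0.2 to 0.875 m from the base axis. Payload 3.4 kg.
Tool frame: the origin (TCP) lies on the centre line of the jaws, within the pads' length; the fingertips stand tcp_to_tips ahead of it and the grasp point (between the pads) lies 8 mm behind it (tcp_to_tips is the distance from the TCP to the fingertips, in m); x points along the fingers, y is the direction in which the jaws open and shut, and the axes are right-handed (so a half turn about x gives the same grasp; the last joint's range is limited). The gripper opens to 94 mm and grips with 3 to 60 N. Pads are 16 mm wide; open, the fingers measure 119 mm over their backs; the gripper's body (75 mm by 177 mm) begins 78 mm behind the grasp point.
Start: joints at [1.14, 0.276, 1.505, -0, 1.361, -0.121], TCP at [0.175, 0.548, 0.216] pointing down, gripper open.
Joint ranges: [-2.89, 2.89], [-0.75, 2.08], [0.22, 2.7], [-1.18, 4.32], [0.11, 2.71], [-2.7, 2.7]. Speed limits (rad/s): [2.57, 2.57, 3.14, 3.14, 3.14, 3.14].

### API

Orientations are given as a 3x3 rotation matrix whose columns are the frame's x, y, z axes.
In Python, from workcell import state, grab_frame, job_done, tcp_to_tips gives the robot as it stands.
- The arm moves only by the tool jog_arm, never from a script. Its argument "motion" is a list of rows, each a list of 7 numbers: the shift along the tool's x, y, z in cm, then the turn, a rotation vector about the tool's x, y, z in degrees, then the finger opening in cm, from 0 to 9.4. In form: [[tx, ty, tz, wx, wy, wz, grip], ...]. A call has 1 to 12 rows; each row is the pose to reach, as a shift and turn from the pose commanded when the call began, along the tool's axes at that moment; what a row does not reach only later rows make up. A row lasts 1/8 s, in which the tool goes at most 62.5 mm and 10.7 degrees, less where a joint would pass 70% of its speed; a pose out of reach is approached as far as the arm can. A call with a gripper value outside its range is refused whole. The fingers move at their own pace and stop on an object; "squeeze" is the grip in N (left out, the last holds). Time passes only in rows, so rows that repeat a pose let the fingers close. It gives the time, the measured TCP pose, the force and the opening at its end, in the units of the state.
- state(): the state, without advancing time (a new reading comes with each control period).
- grab_frame(name): name is "scene" or "top" or "wrist"; returns a dict with "frame" (480x640x3 uint8, red, green, blue), "fx", "fy", "cx", "cy" (pixels), "rvec" (rotation vector, rad) and "tvec" (3), from world to camera coordinates, as OpenCV has them; the wrist camera has in their place "tool_from_camera" (4x4, takes a point from camera to tool coordinates, whose origin is the TCP and whose axes are the tool frame's). Camera axes: x right, y down, z forward; pixel columns grow to the right and rows downward; lengths in m; the calibration is good to about 2 mm. The wrist camera is an equidistant fisheye: a pixel r from the principal point sees the ray r / f radians off the axis. A picture is of the moment at which its call begins: read the wrist's pose just before it. There is no depth.
- job_done(): hands the job in, once; it reports no verdict.
The state is a dict: "t": time; "joint_positions": joint angles; "dq": joint speeds; "joint_torque": joint torques, N m; "position": TCP position; "eef_rot": TCP orientation; "ft_force": force on the tool from outside, world axes, zero at the start; "ft_torque": the same for the moment, N m; "opening": opening from 0.0 (shut) to 1.0 (fully open).
Only numpy, scipy, OpenCV 4.12 (cv2) and the standard library are available. Lean on these libraries where they do the work, as an engineer would, in place of code of your own. Each camera call takes 0.05 s, during which the arm holds its last target. There are 200 camera calls.

### The job

Set the rice cooker heating: with closed fingers, push its open lid down until the catch clicks and the lid stays shut by itself, then tip the mains rocker at the left of its panel to on by pressing down its raised far end, and last press the large round start key at the right fully in and let it spring back. Only press, in that order and without thumping; leave the small round key and the lid's release pad alone, and do not shove, tilt or lift the cooker or disturb the tin, spice jar and spoon beside it.

Things in the scene. Friction and masses are not known exactly. Their poses are not given: they have to be found in the camera images.
- cooker: White round rice cooker, 3 to 5 kg, loose on rubber feet, not to be lifted. Origin: under the middle of its round body (243 mm across), on the table; x to its back, y to its left seen from the robot, z up. Lid shut, it is 185 mm high and the lid's lip ends at x = -132 mm. The console in front reaches x = -208, y = -113 to 113 mm; its panel slopes down 0.12 rad to the front, 111 mm high at the front, 123 at the back.
- lid (a joint): Round white lid, 239 mm across, hinged at the back. Rad: 0 shut, positive open. Starts about 0.35 to 0.65 open, held there by a balance spring (2 to 4 N move it). From 0.06 down it works against the catch: about 4 to 10 N in all at lid_press. Push it to 0 or just below (a rubber seal gives about 5 N per mm from -0.006 on) and the catch snaps over its hook; it then stays within 0.01 of 0. Not caught, it springs up again when let go.
- lid_press (a point): Point on the lid's upper face to push on, on the centre line, 34 mm in from its front edge. It turns with the lid: seen from lid_axis it lies 207 mm towards the cooker's front and 36.5 mm up when the lid is shut (178 mm above the table), and swings up and back on an arc as the lid opens.
- lid_axis (a point): Middle of the lid's hinge axis, which is level and along the cooker's y; at x = 122, z = 142 mm of the cooker.
- rocker (a joint): Black mains rocker, 45 mm long (cooker's x), 27 mm wide, in a bezel at the left of the panel; raised bar on its far end, ring on its near end. Rad: 0 is off (far end up), 0.34 is on (far end down). An over-centre spring snaps it to either side of 0.17, where it stays; 1.5 to 4 N on the far end tips it.
- rocker_on_end (a point): Point on the rocker's upper face 16 mm from its pivot towards the far end (the end next to the lid), to press for on. Off, it stands about 15 mm above the panel, at x = -151, y = 75, z = 132 mm of the cooker; it sinks about 5 mm as the rocker tips to on.
- start_key (a joint): Start key: large round white spring key, 30 mm across, at the right end of the panel. m: 0 up, 0.006 fully in. It starts to move at about 1.2 N, is fully in at about 4.5 N, then meets a hard stop; it springs back when let go.
- start_key_top (a point): Middle of the start key's upper face, 10 mm above the panel when up, at x = -165, y = -80, z = 126 mm of the cooker. It moves straight into the panel.
- small_key (a joint): Small round white spring key, 18 mm across, between display and start key: not to be pressed. m: 0 up, 0.006 in.
- small_key_top (a point): Middle of the small key's upper face, 8 mm above the panel, 48 mm from the middle of the start key.
- release: Grey lid release pad and catch in one rocking piece, on the centre line between panel and lid; not to be pressed: 3 mm down, the pad lets the shut lid spring open. Origin on its pivot, x = -130, z = 108 mm of the cooker; the pad (44 mm wide, 24 mm deep) lies 12 to 36 mm in front of it and 20 mm higher. It moves by itself as the lid passes the catch.
- tin: Bystander: closed food tin, 75 mm across, 58 mm high, loose beside the cooker; origin in the middle of its underside. A fixed microwave oven with a box on it, over 320 mm high, stands to the right of the cooker (y below -0.33 m, x above 0.4 m).
- spice_jar: Bystander: spice jar, 45 mm across, 106 mm high, loose beside the cooker (it and the tin swap sides at random); origin in the middle of its underside.
- teaspoon: Bystander: metal spoon, 190 mm long, lying loose on the table at the left; origin under its middle.

How it is judged:
On the way, in this order (a step that is already met when the one before it is completed fails the run):
1. the lid is shut and the catch holds it, with no finger on the cooker (value of joint lid below 0.03 rad and contact force between the fingers and cooker below 0.5 N), for 0.3 s.
2. the mains rocker is tipped to on (value of joint rocker above 0.29 rad), for 0.1 s.
3. the start key is pressed in (more than two thirds) (value of joint start_key above 0.004 m), for 0.05 s.
At the end, for the whole second after the job is handed in: The lid is shut and caught (under 0.03 rad), the rocker is on (over 0.29 of 0.34 rad), the start key and the small key are up (within 1 mm), the cooker stands at rest and upright within 30 mm of where it stood, and tin, spice jar and teaspoon lie within 30 mm of where they were (value of joint lid below 0.03 rad and value of joint rocker above 0.29 rad and value of joint each of start_key, small_key below 0.001 m and distance of each of cooker, tin, spice_jar, teaspoon from where it was at the start of the episode below 0.03 m and angle between cooker's own z axis and vertical below 0.05 rad and linear speed of cooker below 0.01 m/s); the robot touches nothing.
It fails at once if the mains is switched on, or the start key pressed, while the lid is open; or the start key is pressed before the mains is on (((value of joint rocker above 0.17 rad or value of joint start_key above 0.002 m) and value of joint lid above 0.06 rad) or (value of joint start_key above 0.002 m and value of joint rocker below 0.17 rad)).
It fails at once if the small key or the release pad is pressed (value of joint small_key above 0.002 m or contact force between the fingers and release above 3 N).
It fails at once if the cooker is shoved more than 30 mm, tilted or lifted, or its lid is lifted further open (distance of cooker from where it was at the start of the episode above 0.03 m or height (world z) of cooker above 0.012 m or angle between cooker's own z axis and vertical above 0.1 rad or value of joint lid above 0.9 rad).
It fails at once if the cooker is thumped with more than 60 N (contact force between the fingers and cooker above 60 N).
It fails at once if the tin, the spice jar or the spoon is moved more than 30 mm or lifted (distance of any of tin, spice_jar, teaspoon from where it was at the start of the episode above 0.03 m).
It also fails if it takes over 51 s, if anything falls off the work surface, if the arm or the gripper's body presses on something with over 40 N, if the wrist force passes 120 N, or if a joint passes its speed limit or range.

## Working session

There is one attempt and no reset: what is moved stays moved. The work goes in short steps, Python scripts to look and compute and a tool call to move; the robot and the scene stay as the last step left them, time stands still between calls to the robot, and variables do not carry over. Pictures are saved under pics/ and viewed, about 8 in all and at most 12, crops included, and the job is handed in when it is done.

Besides the shell and the picture viewer there is one more tool, called after ">>>" by a JSON object that holds its "api" and its "payload", one argument or row to a line. jog_arm: Moves the arm, as the interface text tells. Its arguments: {"type":"object","properties":{"motion":{"type":"array"},"squeeze":{"type":"number"}},"required":["motion"]}

```bash
mkdir -p pics; cat > h.py <<'E'
import numpy as np,cv2
from workcell import state,grab_frame,job_done,tcp_to_tips
def cam(n):
    f=grab_frame(n);return f
def proj(f,P):
    K=np.array([[f['fx'],0,f['cx']],[0,f['fy'],f['cy']],[0,0,1.]])
    return cv2.projectPoints(np.array(P,float).reshape(-1,3),np.array(f['rvec'],float),np.array(f['tvec'],float),K,None)[0][:,0]
def ray(f,uv):
    R=cv2.Rodrigues(np.array(f['rvec'],float))[0];t=np.array(f['tvec'],float).ravel()
    d=R.T@np.array([(uv[0]-f['cx'])/f['fx'],(uv[1]-f['cy'])/f['fy'],1]);return -R.T@t,d
def atz(f,uv,z):
    o,d=ray(f,uv);return o+d*(z-o[2])/d[2]
E
python3 - <<'E'
from h import *
import pickle
fs={}
for n in('scene','top'):
    fs[n]=cam(n);cv2.imwrite(f'pics/{n}0.png',fs[n]['frame'][:,:,::-1]); print(n,fs[n]['fx'],ray(fs[n],(320,240)))
pickle.dump(fs,open('f0.pkl','wb'))
s=state();print(s,tcp_to_tips)
E
```

```text
scene 598.0688865013714 (array([-0.37988084,  1.19698491,  0.83063658]), array([ 0.59004803, -0.66778863, -0.45380953]))
top 522.2735151371453 (array([0.4634897 , 0.13805329, 1.70523233]), array([ 0.05749782, -0.00198933, -0.99847974]))
{'t': 0.1, 'joint_positions': array([ 1.13997866e+00,  2.76517081e-01,  1.50596191e+00, -7.64025813e-06,
        1.36072528e+00, -1.21035574e-01]), 'dq': array([-3.52503946e-03, -1.23377670e-03, -3.09979992e-03,  2.59579876e-04,
       -9.17469527e-05, -5.26496957e-04]), 'joint_torque': array([ 4.33116320e-04, -4.05455482e+01, -2.37777954e+01,  7.02796178e-02,
        2.99032603e-02, -4.10768916e-05]), 'position': array([0.17511389, 0.54717995, 0.21571739]), 'eef_rot': array([[-6.66242928e-04,  3.04849057e-01,  9.52400446e-01],
       [-1.46747271e-03,  9.52399333e-01, -3.04849727e-01],
       [-9.99998701e-01, -1.60072564e-03, -1.87171649e-04]]), 'ft_force': array([-0.1243827 , -0.18069303, -0.59999354]), 'ft_torque': array([-0.00764236,  0.01478759, -0.0552424 ]), 'opening': 1.000745655655774} 0.011
```

View pics/top0.png

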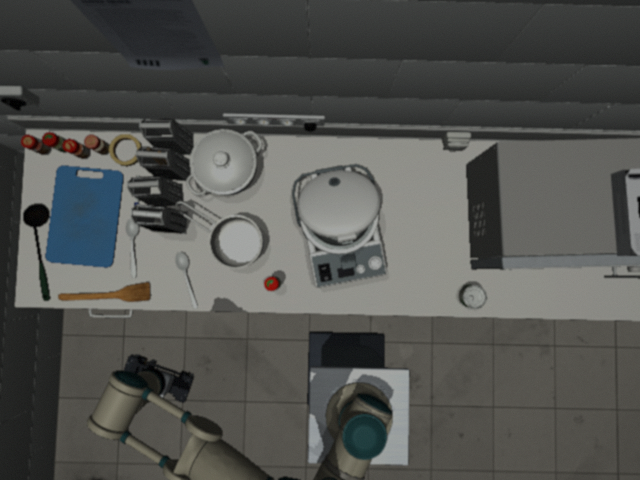

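View pics/scene0.png

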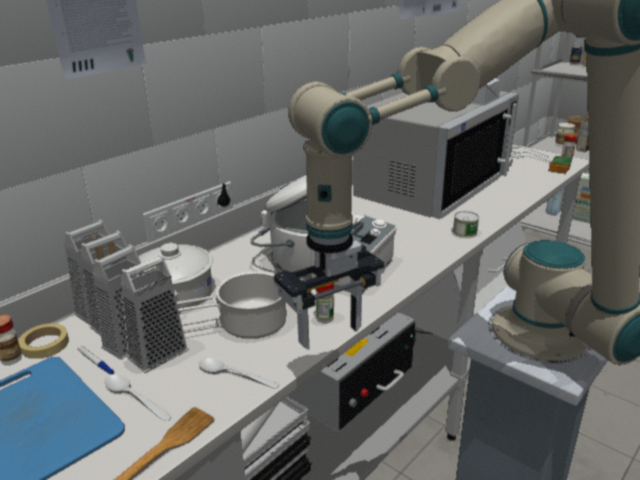

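The top view shows the cooker at about (340,225), its panel in front at (347,265), the jar at (272,283) and the tin at (473,295). I'll enlarge the cooker.

```bash
python3 - <<'E'
from h import *
im=cv2.imread('pics/top0.png')[155:295,283:398]
im=cv2.resize(im,None,fx=4.2,fy=4.2,interpolation=cv2.INTER_CUBIC)
im=cv2.convertScaleAbs(im,alpha=1.3)
for u in range(290,398,10):
    x=int((u-283+.5)*4.2);cv2.line(im,(x,0),(x,5 if u%20 else 12),(0,0,255),1)
    if u%20==0: cv2.putText(im,str(u),(x-12,24),0,.4,(0,0,255),1)
for v in range(160,295,10):
    y=int((v-155+.5)*4.2);cv2.line(im,(0,y),(5 if v%20 else 12,y),(0,0,255),1)
    if v%20==0: cv2.putText(im,str(v),(14,y+4),0,.4,(0,0,255),1)
cv2.imwrite('pics/crop1.png',im)
E
```

```text
(no output)
```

View pics/crop1.png

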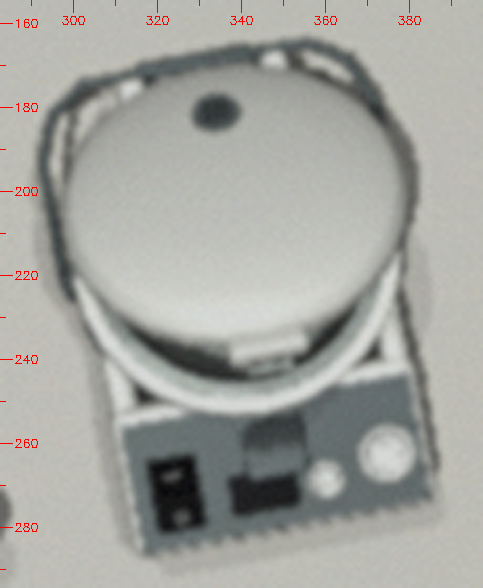

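The crop shows start key (374.4,262.4), small key (360.1,268.5), rocker middle (324.4,272.1) and panel front corners (317,286.2) and (385.4,271.2). Next I fit the pose to these points.

```bash
cat > fit.py <<'E'
from h import *
import pickle
from scipy.optimize import least_squares
f=pickle.load(open('f0.pkl','rb'))
pl=[[-165,-80,126],[-167,75,126],[-151,75,133],[-208,113,111],[-208,-113,111],[-108,113,123],[-108,-113,123]]
uv=np.array([[374.4,262.4],[324.4,272.1],[323.5,267.1],[317,286.2],[385.4,271.2],[311.5,255.2],[380.6,242.6]])
w=np.array([2,2,1,.6,.6,.6,.6])[:,None]
def T(p,L):
    c,s=np.cos(p[2]),np.sin(p[2]);L=np.atleast_2d(L)/1000.
    return L@np.array([[c,s,0],[-s,c,0],[0,0,1]])+[p[0],p[1],0]
def lid(th,r=207.,h=36.5,y=0):
    return [122-r*np.cos(th)+h*np.sin(th),y,142+r*np.sin(th)+h*np.cos(th)]
E
python3 - <<'E'
from fit import *
r=least_squares(lambda p:((proj(f['top'],T(p,pl))-uv)*w).ravel(),[.6,.05,.1])
p=r.x;print(p,'\n',(proj(f['top'],T(p,pl))-uv).round(1))
np.save('p.npy',p)
for n,q in dict(rock=[-151,75,132],start=[-165,-80,126],axis=[122,0,142]).items():print(n,T(p,q).round(4))
for th in(0,.35,.5,.65):print(th,T(p,lid(th)).round(4))
print('tin',atz(f['top'],(473,294),.058),'jar',atz(f['top'],(272,283),.106))
print(proj(f['scene'],T(p,pl)).round(0))
for th in(.35,.5,.65):
    e=[lid(th,207+34,15)]+[[lid(th,119.5+119.5*np.cos(a),15,119.5*np.sin(a)) for a in(0,1.57,3.14,-1.57)]][0]
    print(th,proj(f['top'],T(p,np.array(e,float))).round(0).tolist(),proj(f['scene'],T(p,np.array(e,float))).round(0).tolist())
E
```

```text
[0.63655376 0.08025542 0.20604988] 
 [[ 0.3 -0.3]
 [-0.   0. ]
 [-0.1 -0.2]
 [-2.5  1.5]
 [ 2.   2.9]
 [-3.  -0. ]
 [ 1.1 -0.9]]
rock [[0.4734 0.1228 0.132 ]]
start [[ 0.4914 -0.0318  0.126 ]]
axis [[0.756  0.1052 0.142 ]]
0 [[0.5534 0.0629 0.1785]]
0.35 [[0.5779 0.068  0.2473]]
0.5 [[0.5953 0.0716 0.2733]]
0.65 [[0.6163 0.076  0.2963]]
tin [ 0.39967834 -0.34979811  0.058     ] jar [0.42102068 0.27799317 0.106     ]
[[378. 220.]
 [354. 243.]
 [348. 240.]
 [361. 258.]
 [397. 224.]
 [326. 245.]
 [364. 213.]]
0.35 [[347.0, 244.0], [347.0, 243.0], [298.0, 213.0], [331.0, 171.0], [379.0, 198.0]] [[344.0, 188.0], [343.0, 188.0], [283.0, 211.0], [273.0, 201.0], [327.0, 181.0]]
0.5 [[346.0, 237.0], [346.0, 236.0], [297.0, 209.0], [331.0, 170.0], [379.0, 195.0]] [[338.0, 176.0], [337.0, 176.0], [280.0, 205.0], [272.0, 201.0], [325.0, 175.0]]
0.65 [[345.0, 229.0], [345.0, 228.0], [296.0, 205.0], [331.0, 170.0], [379.0, 190.0]] [[331.0, 164.0], [330.0, 164.0], [276.0, 199.0], [272.0, 202.0], [321.0, 170.0]]
```

Fit is good on the keys (0.3 px; panel corners 2–3 px, chamfer edges), and the lid's front edge near row 235 gives about 0.5 rad. Moving to above lid_press with fingers closing.

>>> {"api": "jog_arm", "payload": {
  "motion": [
    [-5, 0, 0, 0, 0, 0, 0],
    [-10, -1, 2, 0, 0, 0, 0],
    [-13, -4, 7, -4, 0, 0, 0],
    [-13, -7, 12, -8, 0, 0, 0],
    [-13, -10.4, 17.6, -12, 0, 0, 0],
    [-13, -13.6, 23, -16, 0, 0, 0],
    [-13, -16.8, 28.4, -20, 0, 0, 0],
    [-13, -20, 33.8, -24, 0, 0, 0],
    [-13, -23.2, 39.2, -28, 0, 0, 0],
    [-13, -26.4, 44.6, -29.6, 0, 0, 0],
    [-13, -29.6, 50, -29.6, 0, 0, 0],
    [-13, -32.4, 54.8, -29.6, 0, 0, 0]
  ],
  "squeeze": 10
}}

```text
t: 1.6
position: [0.5994, 0.0702, 0.346]
eef_rot: [[-0.001, -0.205, 0.979], [0.0, 0.979, 0.205], [-1.0, 0.001, -0.001]]
ft_force: [0.1, 0.5, -0.3]
opening: 0.004
```

>>> {"api": "jog_arm", "payload": {
  "motion": [
    [0, 0, 0, 0, 0, 0, 0],
    [0, 0, 0, 0, 0, 0, 0],
    [0, 0, 0, 0, 0, 0, 0],
    [0, 0, 0, 0, 0, 0, 0]
  ]
}}

```text
t: 2.1
position: [0.5976, 0.0733, 0.3471]
eef_rot: [[0.001, -0.207, 0.978], [0.0, 0.978, 0.207], [-1.0, 0.0, 0.001]]
ft_force: [-0.4, -0.4, 0.0]
opening: 0.004
```

```bash
python3 - <<'E'
from fit import *
s=state();print(s['t'],s['position'],s['eef_rot'].round(3),s['ft_force'],s['opening'],s['joint_positions'])
for n in('wrist','scene'):
    g=grab_frame(n);cv2.imwrite(f'pics/{n}1.png',g['frame'][:,:,::-1])
    if n=='wrist':pickle.dump((s,g),open('w1.pkl','wb'))
    else:
        a=cv2.imread('pics/wrist1.png');b=g['frame'][100:300,240:460,::-1]
        b=cv2.resize(b,(528,480),interpolation=cv2.INTER_CUBIC)
        o=np.hstack([a[:,:],b]);cv2.imwrite('pics/m1.png',cv2.resize(o,(800,329)))
E
```

```text
2.1 [0.59764842 0.07325854 0.34706449] [[ 0.001 -0.207  0.978]
 [ 0.     0.978  0.207]
 [-1.     0.     0.001]] [-0.41932208 -0.39990548  0.0236559 ] 0.004132298179581361 [ 6.27032315e-03  2.77837825e-01  1.18800328e+00  2.90701621e-04
  1.67503104e+00 -1.77321439e+00]
```

View pics/m1.png

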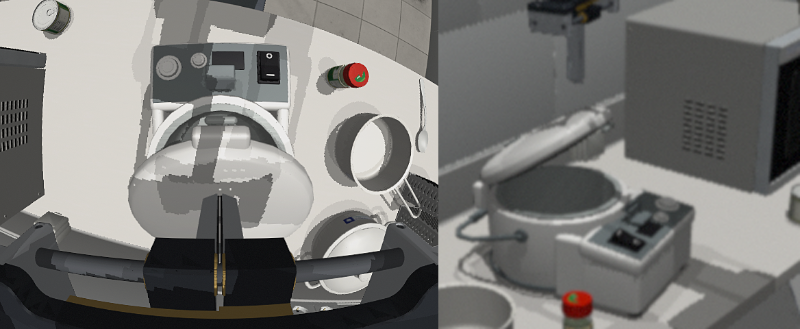

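Wrist view shows the tip centred over the lid's front part, panel visible behind; the pose agrees. Descend gently to touch and start the arc.

>>> {"api": "jog_arm", "payload": {
  "motion": [
    [3, 0, 0, 0, 0, 0, 0],
    [5, 0, 0, 0, 0, 0, 0],
    [5.6, 0, 0, 0, 0, 0, 0],
    [6.2, 0, -0.2, 0, 0, 0, 0],
    [6.8, 0, -0.6, 0, 0, 0, 0],
    [7.4, 0, -1.0, 0, 0, 0, 0],
    [8.0, 0, -1.5, 0, 0, 0, 0],
    [8.0, 0, -1.5, 0, 0, 0, 0]
  ]
}}

```text
t: 3.2
position: [0.5833, 0.0688, 0.2659]
eef_rot: [[-0.001, -0.205, 0.979], [0.0, 0.979, 0.205], [-1.0, 0.0, -0.001]]
ft_force: [0.3, -0.0, -1.0]
opening: 0.003
```

```bash
python3 - <<'E'
from fit import *
p=np.load('p.npy')
s,g=pickle.load(open('w1.pkl','rb'))
M=np.linalg.inv(np.array(g['tool_from_camera']))
for L in([-165,-80,126],[-167,75,126],[-208,113,111],[-208,-113,111]):
    P=T(p,L)[0];t=s['eef_rot'].T@(P-s['position']);c=M[:3,:3]@t+M[:3,3]
    th=np.arctan2(np.hypot(c[0],c[1]),c[2]);k=th/np.hypot(c[0],c[1])
    print(L,g['cx']+g['fx']*k*c[0],g['cy']+g['fy']*k*c[1])
im=cv2.imread('pics/wrist1.png');cv2.imwrite('pics/wc.png',cv2.resize(im[50:170,210:440],None,fx=3,fy=3,interpolation=cv2.INTER_CUBIC))
s=state();print(s['position'],s['ft_force'])
E
```

```text
[-165, -80, 126] 244.02062410585765 99.33131747643691
[-167, 75, 126] 392.57031506120757 97.57400317946653
[-208, 113, 111] 423.63094086203864 65.47488170831815
[-208, -113, 111] 217.8149225443965 65.01050464846423
[0.58333211 0.06880328 0.26589807] [ 0.30054019 -0.0189892  -1.00983409]
```

View pics/wc.png

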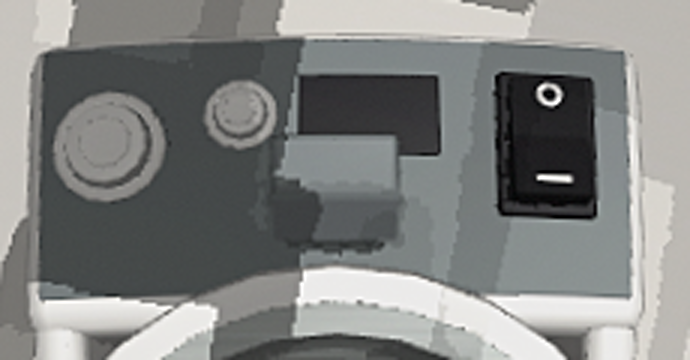

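Crop shows start key middle at (245.5,97), rocker (392,97) in wrist pixels, within 2 mm of the model. Force barely rises so far, so continue along the arc.

>>> {"api": "jog_arm", "payload": {
  "motion": [
    [0.6, 0, -0.3, 0, 0, 0, 0],
    [1.2, 0, -0.7, 0, 0, 0, 0],
    [1.8, 0, -1.0, 0, 0, 0, 0],
    [1.8, 0, -1.0, 0, 0, 0, 0]
  ]
}}

```text
t: 3.7
position: [0.5734, 0.0668, 0.2477]
eef_rot: [[-0.001, -0.205, 0.979], [0.0, 0.979, 0.205], [-1.0, 0.0, -0.001]]
ft_force: [1.0, -0.6, 0.7]
opening: 0.005
```

>>> {"api": "jog_arm", "payload": {
  "motion": [
    [0.6, 0, -0.3, 0, 0, 0, 0],
    [1.2, 0, -0.6, 0, 0, 0, 0],
    [1.9, 0, -0.9, 0, 0, 0, 0],
    [2.5, 0, -1.1, 0, 0, 0, 0],
    [2.5, 0, -1.1, 0, 0, 0, 0]
  ]
}}

```text
t: 4.32
position: [0.5625, 0.0645, 0.2227]
eef_rot: [[-0.002, -0.205, 0.979], [-0.0, 0.979, 0.205], [-1.0, 0.0, -0.002]]
ft_force: [0.6, -0.8, 0.4]
opening: 0.007
```

>>> {"api": "jog_arm", "payload": {
  "motion": [
    [0.6, 0, -0.2, 0, 0, 0, 0],
    [1.2, 0, -0.4, 0, 0, 0, 0],
    [1.8, 0, -0.5, 0, 0, 0, 0],
    [2.4, 0, -0.6, 0, 0, 0, 0],
    [2.4, 0, -0.6, 0, 0, 0, 0]
  ]
}}

```text
t: 4.95
position: [0.5566, 0.0633, 0.1987]
eef_rot: [[-0.002, -0.205, 0.979], [-0.0, 0.979, 0.205], [-1.0, 0.0, -0.002]]
ft_force: [-1.6, -0.3, 1.9]
opening: 0.008
```

>>> {"api": "jog_arm", "payload": {
  "motion": [
    [0.3, 0, 0, 0, 0, 0, 0],
    [0.6, 0, -0.1, 0, 0, 0, 0],
    [0.9, 0, -0.1, 0, 0, 0, 0],
    [0.9, 0, -0.1, 0, 0, 0, 0]
  ]
}}

```text
t: 5.45
position: [0.5559, 0.0631, 0.1904]
eef_rot: [[-0.001, -0.205, 0.979], [-0.0, 0.979, 0.205], [-1.0, 0.0, -0.001]]
ft_force: [-3.5, -1.0, 3.7]
opening: 0.001
```

>>> {"api": "jog_arm", "payload": {
  "motion": [
    [0.2, 0, 0, 0, 0, 0, 0],
    [0.2, 0, 0, 0, 0, 0, 0]
  ]
}}

```text
t: 5.7
position: [0.5558, 0.0631, 0.1893]
eef_rot: [[-0.001, -0.205, 0.979], [-0.0, 0.979, 0.205], [-1.0, -0.0, -0.001]]
ft_force: [-6.3, -1.1, 9.1]
opening: 0.003
```

>>> {"api": "jog_arm", "payload": {
  "motion": [
    [0.2, 0, 0, 0, 0, 0, 0],
    [0.2, 0, 0, 0, 0, 0, 0]
  ]
}}

```text
t: 5.95
position: [0.5557, 0.063, 0.1882]
eef_rot: [[-0.0, -0.206, 0.979], [-0.0, 0.979, 0.206], [-1.0, -0.0, -0.0]]
ft_force: [-7.2, -0.6, 13.1]
opening: 0.006
```

>>> {"api": "jog_arm", "payload": {
  "motion": [
    [0.2, 0, 0, 0, 0, 0, 0],
    [0.2, 0, 0, 0, 0, 0, 0]
  ]
}}

```text
t: 6.2
position: [0.5556, 0.063, 0.1872]
eef_rot: [[0.0, -0.206, 0.979], [-0.0, 0.979, 0.206], [-1.0, -0.001, 0.0]]
ft_force: [-9.5, -1.3, 18.0]
opening: 0.004
```

>>> {"api": "jog_arm", "payload": {
  "motion": [
    [0.1, 0, -0.1, 0, 0, 0, 0],
    [0.1, 0, -0.1, 0, 0, 0, 0]
  ]
}}

```text
t: 6.45
position: [0.5554, 0.063, 0.1869]
eef_rot: [[0.003, -0.206, 0.979], [-0.0, 0.979, 0.206], [-1.0, -0.001, 0.003]]
ft_force: [-8.6, -0.1, 19.3]
opening: 0.004
```

The force climbs about 5 N/mm, so the tip is on the seal, past the catch. Lift slowly and check that the lid stays.

>>> {"api": "jog_arm", "payload": {
  "motion": [
    [-0.6, 0, 0, 0, 0, 0, 0],
    [-1.5, 0, 0, 0, 0, 0, 0],
    [-3, 0, 0, 0, 0, 0, 0],
    [-6, 0, 0, 0, 0, 0, 0],
    [-10, 0, 0, 0, 0, 0, 0],
    [-10, 0, 0, 0, 0, 0, 0],
    [-10, 0, 0, 0, 0, 0, 0]
  ]
}}

```text
t: 7.32
position: [0.5554, 0.0631, 0.283]
eef_rot: [[-0.0, -0.205, 0.979], [0.0, 0.979, 0.205], [-1.0, 0.0, -0.0]]
ft_force: [0.0, -0.6, -0.1]
opening: 0.004
```

```bash
python3 - <<'E'
from fit import *
s=state();print(s['t'],s['position'],s['ft_force'])
g=grab_frame('wrist');w=g['frame'][:,:,::-1];cv2.imwrite('pics/wrist2.png',w)
b=grab_frame('scene')['frame'][100:300,240:460,::-1]
pickle.dump((s,g),open('w2.pkl','wb'))
cv2.imwrite('pics/m2.png',cv2.resize(np.hstack([w[:360,160:500],cv2.resize(b,(396,360),interpolation=cv2.INTER_CUBIC)]),(800,391)))
E
```

```text
7.325 [0.55541427 0.06306411 0.28298866] [ 0.00961932 -0.56394864 -0.06590237]
```

View pics/m2.png

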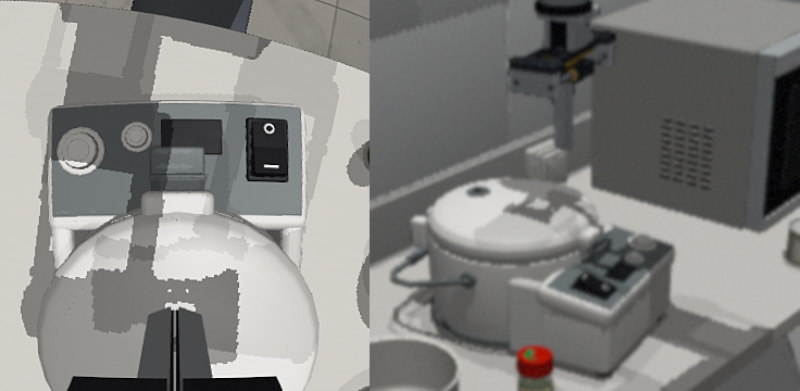

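The lid is shut and stays; the cooker looks unmoved. Wrist pixels: start key ≈(233.6,138), rocker bar (409.3,152.7). Recheck key positions from nearby.

```bash
python3 - <<'E'
from fit import *
p=np.load('p.npy')
s,g=pickle.load(open('w2.pkl','rb'));M=np.array(g['tool_from_camera'])
for n,uv_,L in(('start',(233.6,138),[-165,-80,126]),('bar',(409.3,152.7),[-150,75,132]),('ring',(407.5,117.8),[-183,75,125])):
    a=(uv_[0]-g['cx'])/g['fx'],(uv_[1]-g['cy'])/g['fy'];r=np.hypot(*a)
    d=np.array([a[0]/r*np.sin(r),a[1]/r*np.sin(r),np.cos(r)])
    o=s['eef_rot']@M[:3,3]+s['position'];d=s['eef_rot']@M[:3,:3]@d
    q=o+d*(L[2]/1000-o[2])/d[2];m=T(p,L)[0]
    print(n,q.round(4),'model',m.round(4),'tool shift model',(s['eef_rot'].T@(m-s['position'])*100).round(2),'seen',(s['eef_rot'].T@(q-s['position'])*100).round(2))
E
```

```text
start [ 0.489 -0.03   0.126] model [ 0.4914 -0.0318  0.126 ] tool shift model [15.7  -7.98 -8.21] seen [15.7  -7.75 -8.41]
bar [0.4701 0.1232 0.132 ] model [0.4744 0.123  0.132 ] tool shift model [15.1   7.52 -6.7 ] seen [15.1   7.63 -7.12]
ring [0.4398 0.1163 0.125 ] model [0.4421 0.1162 0.125 ] tool shift model [ 15.8    7.53 -10.  ] seen [ 15.8    7.58 -10.22]
```

>>> {"api": "jog_arm", "payload": {
  "motion": [
    [0, 3, -3, 0, 0, 0, 0],
    [0, 6, -6, 0, 0, 0, 0],
    [3, 7.6, -7, 0, 0, 0, 0],
    [8, 7.6, -7, 0, 0, 0, 0],
    [11, 7.6, -7, 0, 0, 0, 0],
    [13, 7.6, -7, 0, 0, 0, 0],
    [13.5, 7.6, -7, 0, 0, 0, 0],
    [13.5, 7.6, -7, 0, 0, 0, 0]
  ]
}}

```text
t: 8.43
position: [0.4711, 0.123, 0.1482]
eef_rot: [[-0.001, -0.205, 0.979], [0.0, 0.979, 0.205], [-1.0, 0.0, -0.001]]
ft_force: [0.9, 0.9, 0.1]
opening: 0.008
```

>>> {"api": "jog_arm", "payload": {
  "motion": [
    [0.2, 0, 0, 0, 0, 0, 0],
    [0.4, 0, 0, 0, 0, 0, 0],
    [0.6, 0, 0, 0, 0, 0, 0],
    [0.6, 0, 0, 0, 0, 0, 0]
  ]
}}

```text
t: 8.93
position: [0.4719, 0.1231, 0.1428]
eef_rot: [[0.002, -0.205, 0.979], [0.0, 0.979, 0.205], [-1.0, -0.0, 0.002]]
ft_force: [0.7, 0.7, 2.0]
opening: 0.006
```

>>> {"api": "jog_arm", "payload": {
  "motion": [
    [0.2, 0, 0, 0, 0, 0, 0],
    [0.3, 0, 0, 0, 0, 0, 0],
    [0.3, 0, 0, 0, 0, 0, 0]
  ]
}}

```text
t: 9.3
position: [0.4707, 0.1229, 0.1391]
eef_rot: [[-0.001, -0.205, 0.979], [-0.0, 0.979, 0.205], [-1.0, 0.0, -0.001]]
ft_force: [0.2, 0.0, -1.0]
opening: 0.004
```

>>> {"api": "jog_arm", "payload": {
  "motion": [
    [0.15, 0, 0, 0, 0, 0, 0],
    [0.3, 0, 0, 0, 0, 0, 0],
    [0.3, 0, 0, 0, 0, 0, 0]
  ]
}}

```text
t: 9.68
position: [0.4712, 0.123, 0.1376]
eef_rot: [[0.0, -0.205, 0.979], [0.0, 0.979, 0.205], [-1.0, -0.0, 0.0]]
ft_force: [-1.9, -0.5, 6.7]
opening: 0.009
```

Force rises again on the stop: the rocker has tipped. Lift and look.

>>> {"api": "jog_arm", "payload": {
  "motion": [
    [-1, 0, 0, 0, 0, 0, 0],
    [-4, 0, 0, 0, 0, 0, 0],
    [-8, 0, 0, 0, 0, 0, 0],
    [-8, -5, -0.5, 0, 0, 0, 0],
    [-8, -10, -1, 0, 0, 0, 0],
    [-8, -15.4, -1.4, 0, 0, 0, 0],
    [-8, -15.4, -1.4, 0, 0, 0, 0],
    [-8, -15.4, -1.4, 0, 0, 0, 0]
  ]
}}

```text
t: 10.68
position: [0.489, -0.0302, 0.2164]
eef_rot: [[-0.0, -0.205, 0.979], [0.001, 0.979, 0.205], [-1.0, 0.001, -0.0]]
ft_force: [-0.7, 0.6, 0.3]
opening: 0.004
```

```bash
python3 - <<'E'
from fit import *
p=np.load('p.npy')
s=state();m=T(p,[-165,-80,126])[0]
print(s['t'],s['position'],s['ft_force'],(s['eef_rot'].T@(m-s['position'])*100).round(2),(s['eef_rot'].T@(np.array([.489,-.03,.126])-s['position'])*100).round(2))
g=grab_frame('wrist');w=g['frame'][:,:,::-1]
b=grab_frame('scene')['frame'][180:280,300:420,::-1]
cv2.imwrite('pics/m3.png',cv2.resize(np.hstack([w[:420,160:600],cv2.resize(b,(504,420),interpolation=cv2.INTER_CUBIC)]),(800,356)))
E
```

```text
10.675 [ 0.48899181 -0.03024375  0.21644772] [-0.71300771  0.55050781  0.3452867 ] [ 9.04 -0.21  0.21] [9.04 0.01 0.01]
```

View pics/m3.png

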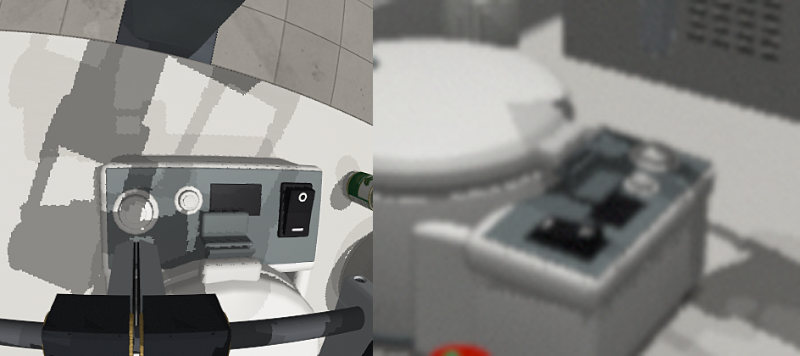

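Lid shut; the rocker's ring end now stands up and the bar end is down; tip is over the start key. Press it.

>>> {"api": "jog_arm", "payload": {
  "motion": [
    [4, -0.1, 0.1, 0, 0, 0, 0],
    [6.5, -0.1, 0.1, 0, 0, 0, 0],
    [7.4, -0.1, 0.1, 0, 0, 0, 0],
    [7.7, -0.1, 0.1, 0, 0, 0, 0],
    [7.7, -0.1, 0.1, 0, 0, 0, 0]
  ]
}}

```text
t: 11.4
position: [0.491, -0.0311, 0.1402]
eef_rot: [[0.001, -0.206, 0.979], [-0.0, 0.979, 0.206], [-1.0, -0.0, 0.001]]
ft_force: [0.3, 0.5, -0.8]
opening: 0.002
```

>>> {"api": "jog_arm", "payload": {
  "motion": [
    [0.2, 0, 0, 0, 0, 0, 0],
    [0.4, 0, 0, 0, 0, 0, 0],
    [0.6, 0, 0, 0, 0, 0, 0],
    [0.6, 0, 0, 0, 0, 0, 0]
  ]
}}

```text
t: 11.9
position: [0.4915, -0.0314, 0.134]
eef_rot: [[0.003, -0.205, 0.979], [0.0, 0.979, 0.205], [-1.0, -0.0, 0.003]]
ft_force: [2.0, 0.5, 3.8]
opening: 0.001
```

>>> {"api": "jog_arm", "payload": {
  "motion": [
    [0.15, 0, 0, 0, 0, 0, 0],
    [0.3, 0, 0, 0, 0, 0, 0],
    [0.3, 0, 0, 0, 0, 0, 0]
  ]
}}

```text
t: 12.28
position: [0.4917, -0.0314, 0.1317]
eef_rot: [[0.003, -0.205, 0.979], [-0.0, 0.979, 0.205], [-1.0, -0.001, 0.003]]
ft_force: [2.0, 1.5, 9.6]
opening: 0.01
```

9.6 N on the hard stop: fully in. Release and clear.

>>> {"api": "jog_arm", "payload": {
  "motion": [
    [0, 0, 0, 0, 0, 0, 0],
    [-1, 0, 0, 0, 0, 0, 0],
    [-4, 0, 0, 0, 0, 0, 0],
    [-9, 0, 0, 0, 0, 0, 0],
    [-14, 0, 0, 0, 0, 0, 0],
    [-18, 0, -4, 0, 0, 0, 0],
    [-18, 0, -8, 0, 0, 0, 0],
    [-18, 0, -8, 0, 0, 0, 0],
    [-18, 0, -8, 0, 0, 0, 0]
  ]
}}

```text
t: 13.4
position: [0.4117, -0.0478, 0.3099]
eef_rot: [[-0.001, -0.205, 0.979], [0.0, 0.979, 0.205], [-1.0, 0.001, -0.001]]
ft_force: [-0.1, 0.2, 0.7]
opening: 0.007
```

```bash
python3 - <<'E'
from fit import *
s=state();print(s['t'],s['position'],s['ft_force'])
g=grab_frame('wrist');w=g['frame'][:,:,::-1]
t=grab_frame('top')['frame'][:,:,::-1];t0=cv2.imread('pics/top0.png')
b=grab_frame('scene')['frame'][150:300,240:440,::-1]
cv2.imwrite('pics/m4.png',cv2.resize(np.hstack([w[:480],cv2.resize(b,(640,480),interpolation=cv2.INTER_CUBIC)]),(800,300)))
E
```

```text
13.4 [ 0.41168199 -0.04778426  0.30988589] [-0.08941128  0.21157473  0.65766497]
```

View pics/m4.png

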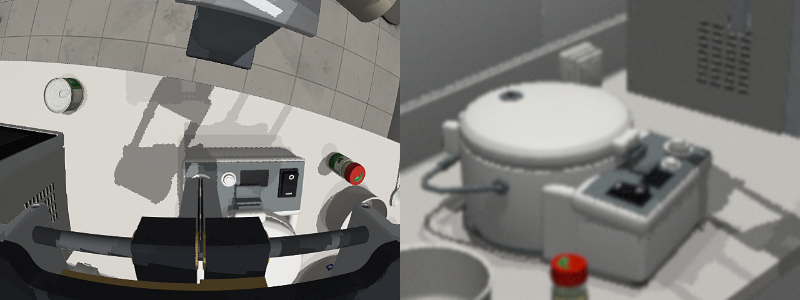

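The final view shows the lid shut, the rocker on, the keys up, the tin and jar standing in place and the arm clear. Handing in.

```bash
python3 -c "from h import *;print(job_done())"
```

```text
the job is handed in; nothing more can be done
None
```

I shut the lid, tipped the mains rocker to on, then pressed the start key fully in and let it spring back. I handed the job in at about 13.5 s, and it gave no verdict.

- **Lid:** pushed down along its arc with closed fingers. The force rose at about 5 N/mm to 19 N vertical, about 21 N in all and the highest reading of the job. The lid stayed shut after I lifted off.
- **Rocker:** pressed at its far end. The force fell away as it tipped, then rose to 6.7 N on the stop. The next picture showed the bar end down and the ring end up.
- **Start key:** pressed to 9.6 N on its hard stop, then released.
- **Last checks:** the final picture showed the lid shut, the cooker, tin and jar standing as before and the arm clear. Wrist force was near zero.
- **Weaker checks:** the start key was partly behind the gripper in the last wrist view, so I judged it up from the scene camera only. I did not check the teaspoon closely at the end, but the arm did not go near it while low.
- **Disagreements:** the wrist camera and the fitted cooker pose differed by 2 to 4 mm on the keys, so I aimed between the two. The fit missed the panel's corners by up to 3.5 pixels, probably because of their rounded edges.

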